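# Set the load gauge of a bottle hold-down arm

### The arm

A 7-joint arm with a two-finger parallel gripper is mounted at the origin on the work surface. World frame = base frame: x ahead of the robot, y to its left, z up, the work surface at z = 0. Lengths are in m, angles in rad, forces in N, time in s.
With the tool pointing down it reaches from about 0.4 to 0.75 m from the base axis. Payload 19.5 kg.
Tool frame: the origin (TCP) lies at the very end of the fingers, on their centre line; the grasp point (between the pads) lies env.hold_point_z behind it (env.hold_point_z is the distance from the TCP to the grasp point, in m); z points along the fingers, y is the line along which they close (so a half turn about z gives the same grasp; the last joint's range is limited). The gripper opens to 85 mm and grips with 20 to 120 N. Pads are 22 mm wide; open, the fingers measure 114 mm over their backs; the gripper's body (76 mm by 85 mm) begins 54 mm behind the grasp point. The pads swing forward as they close: fully open they stand 13 mm farther back than shut.
Start: joints at [-1.156, 0.707, -0.028, 1.485, 0.022, 0.951, -0.075], TCP at [0.254, 0.516, 0.231] pointing down, gripper open.
Joint ranges: [-2.71, 2.71], [-0.32, 2.16], [-1.57, 1.52], [0, 2.45], [-1.46, 4.6], [0, 2.02], [-2.83, 2.83]. Speed limits (rad/s): [1.89, 1.89, 2.57, 2.57, 3.01, 3.01, 3.01].

### API

Orientations are given as a rotation vector (axis times angle).
In Python, from cell import observe, cams, ticket, env gives the robot as it stands. The module is installed in compiled form; this text tells all that it offers.
- The arm moves only by the tool drive_tool, never from a script. Its argument "increments" is a list of rows, each a list of 7 numbers: the turn, a rotation vector about the tool's x, y, z in degrees, then the shift along the tool's x, y, z in mm, then the opening, from -1 (shut) to 1 (fully open). A call has 1 to 20 rows; each row is the pose to reach, as a shift and turn from the pose commanded when the call began, along the tool's axes at that moment; what a row does not reach only later rows make up. A row lasts 1/10 s, in which the tool goes at most 50 mm and 8.59 degrees, less where a joint would pass 70% of its speed; a pose out of reach is approached as far as the arm can. A call with a gripper value outside its range is refused whole. The fingers move at their own pace and stop on an object; the grip force is fixed at half the most. Time passes only in rows, so rows that repeat a pose let the fingers close. It gives the time, the measured TCP pose, the force, the opening and the grip force at its end, in the units of the state.
- observe(): the state, without advancing time (a new reading comes with each control period).
- cams.camera(name): name is "scene" or "top" or "wrist"; returns the picture (420x560x3 uint8, red, green, blue); there is no depth.
- cams.get_calibration(name): a dict with "fx", "fy", "cx", "cy" (pixels), "world_from_camera" (4x4, takes a point from camera to world coordinates); the wrist camera has in their place "hand_eye" (4x4, takes a point from camera to tool coordinates, whose origin is the TCP and whose axes are the flange's). Camera axes: x right, y up, looking along -z (the intrinsics and any distortion apply to the point x, -y, -z); pixel columns grow to the right and rows downward; lengths in m; the calibration is good to about 2 mm. The wrist camera is an equidistant fisheye: a pixel r from the principal point sees the ray r / f radians off the axis. A picture is of the moment at which its call begins: read the wrist's pose just before it. get_calibration takes no time and is no camera call.
- ticket.finish_job(): hands the job in; it is judged then, once.
The state is a dict: "time": time; "joints": joint angles; "joint_velocities": joint speeds; "joint_torque": joint torques, N m; "position": TCP position; "tool_rot": TCP orientation; "force": force on the tool from outside, world axes, zero at the start; "moment": the same for the moment, N m; "width": opening from 0.0 (shut) to 1.0 (fully open); "finger_force": force on a finger pad.
Only numpy, scipy, OpenCV 4.12 (cv2) and the standard library are available. Lean on these libraries where they do the work, as an engineer would, in place of code of your own. Each camera call takes 0.05 s, during which the arm holds its last target. There are 200 camera calls.

### The job

Set the load gauge of the shaker's leaf-spring bottle arm to 8 N. First, with the gauge slide as you find it, press straight down on the rib at the middle of the leaf with a steady 8 N and see how far the tip sinks below the top of the gauge post; then let go, move the slide to lower the post by that much, and press again with 8 N (within 1 N), correcting if need be, until under that load the tip is held level with the top of the post. Never press the leaf with more than 13 N, leave the bottles and dishes alone, and finish with the arm let go and the slide where you set it.

Things in the scene. Friction and masses are not known exactly. Their poses are not given: they have to be found in the camera images.
- holder: fixed bottle hold-down of a bench shaker: plate 170 x 360 x 10 mm; at its -y end a grey root housing 110 mm tall carries the steel leaf, which juts out level towards +y; beyond its tip a steel gauge post rises from a grey slide housing (150 x 60 mm, top 70 mm above the bench). Origin on the bench, 10 mm short (in y) of under the rib; x runs across the leaf, y along it root to tip, z up
- slide_grip (a point): centre of the black upright grip of the gauge slide (y = 160 mm of the holder): 16 mm thick along the holder's x (the sliding direction), 26 mm wide along y, 40 mm tall; its top is 18 mm above this point (about 120 mm above the bench); free on both sides along x
- slide (a joint): gauge slide, m: 0 to 0.075, grows as the slide is moved along the holder's +x; friction about 6 N, stays where it is left. Every 10 mm of slide towards +x lowers the gauge post by 5.6 mm. It starts within the first 8 mm, the post too high
- leaf: steel leaf spring 160 x 30 x 3 mm, a cantilever that dips about its root when pressed and returns level; origin at its root, 125 mm above the bench, y along it to the tip. Its stiffness differs every time and cannot be seen: pressed on the rib, its tip sinks 1.5 to 4.7 mm per newton (the rib half as much), in proportion; it may swing about half a second after a change
- rib_top (a point): round steel cross bar (12 mm thick, 34 mm long across the leaf) on the leaf's middle, 80 mm from the root: the place to press. This point is on the rib's top line, at its middle
- leaf_tip (a point): upper edge of the leaf's free end, 160 mm from the root, on the middle of its width
- gauge_top (a point): centre of the flat top of the gauge post (30 x 14 mm), 14 mm beyond the tip; 125.5 mm above the bench at slide 0. The tip is level with the post when point leaf_tip is as high as this
- media_bottle: bystander: blue-capped glass bottle, 60 mm across, 125 mm tall; origin at the centre of its underside
- media_bottle2: bystander: a second blue-capped glass bottle like the first; origin at the centre of its underside
- dish_stack: bystander: stack of five glass culture dishes, 90 mm across, 76 mm tall; origin at the centre of its underside

How it is judged:
By the outcome, as a careful person would: the job done as asked, in the order asked, and still so for the second after the job is handed in, with the robot touching nothing.
It also fails if it takes over 70 s, if anything falls off the work surface, if the arm or the gripper's body presses on something with over 40 N, if the wrist force passes 120 N, or if a joint passes its speed limit or range.

## Working session

There is one attempt and no reset: what is moved stays moved. The work goes in short steps, Python scripts to look and compute and a tool call to move; the robot and the scene stay as the last step left them, time stands still between calls to the robot, and variables do not carry over. Pictures are saved under pics/ and viewed, at most 10 in all, crops included, and the job is handed in when it is done.

Besides the shell and the picture viewer there is one more tool, called after "Emit:" as name(argument=value, ...), one argument or row to a line, values as JSON. drive_tool: Moves the arm, as the interface text tells. Its arguments: {"type":"object","properties":{"increments":{"type":"array","items":{"type":"array","items":{"type":"number"}}}},"required":["increments"]}

```bash
mkdir -p pics
cat > h.py <<'E'
import numpy as np, cv2
from cell import observe, cams, ticket, env
from scipy.spatial.transform import Rotation as R
def save(n,f): 
    im=cams.camera(n); cv2.imwrite(f,im[:,:,::-1]); return im
def ray(n,u,v):
    c=cams.get_calibration(n); T=np.array(c["world_from_camera"])
    d=np.array([(u-c["cx"])/c["fx"],-(v-c["cy"])/c["fy"],-1.]); return T[:3,3],T[:3,:3]@d
def onz(n,u,v,z):
    o,d=ray(n,u,v); return o+d*(z-o[2])/d[2]
def proj(n,p):
    c=cams.get_calibration(n); T=np.linalg.inv(np.array(c["world_from_camera"])); q=T[:3,:3]@np.array(p)+T[:3,3]
    return c["cx"]+c["fx"]*q[0]/-q[2], c["cy"]-c["fy"]*q[1]/-q[2]
def tri(a,b):
    A=[];B=[]
    for n,u,v in (a,b):
        o,d=ray(n,u,v); d/=np.linalg.norm(d); P=np.eye(3)-np.outer(d,d); A.append(P);B.append(P@o)
    return np.linalg.lstsq(np.vstack(A),np.hstack(B),rcond=None)[0]
E
python3 - <<'E'
from h import *
a=save("top","pics/top.png");b=save("scene","pics/scene.png")
s=observe();print({k:np.round(s[k],3) for k in s}, env.hold_point_z)
for n in("top","scene","wrist"):print({k:np.round(v,3).tolist() for k,v in cams.get_calibration(n).items() if not isinstance(v,str)})
E
```

```text
{'time': np.float64(0.1), 'joints': array([-1.156,  0.707, -0.028,  1.485,  0.022,  0.951, -0.075]), 'joint_velocities': array([ 0.002, -0.001, -0.001, -0.002, -0.   , -0.   , -0.002]), 'joint_torque': array([-0.0000e+00, -8.8430e+01,  1.2360e+00, -2.3646e+01,  1.7000e-02,
        5.0000e-03, -0.0000e+00]), 'position': array([0.254, 0.516, 0.231]), 'tool_rot': array([-7.11e-01, -3.06e+00,  1.00e-03]), 'force': array([ 0.072, -0.044, -0.281]), 'moment': array([ 0.048,  0.005, -0.01 ]), 'finger_force': np.float64(0.0), 'width': np.float64(1.002)} 0.0187
{'fx': 530.163, 'fy': 530.163, 'cx': 277.321, 'cy': 209.6, 'world_from_camera': [[-0.024, 0.991, -0.132, 0.32], [-1.0, -0.022, 0.021, 0.024], [0.017, 0.133, 0.991, 1.679], [0.0, 0.0, 0.0, 1.0]]}
{'fx': 486.383, 'fy': 486.383, 'cx': 277.699, 'cy': 208.066, 'world_from_camera': [[-0.036, -0.722, 0.691, 1.388], [0.999, -0.031, 0.019, 0.02], [0.008, 0.691, 0.722, 1.016], [0.0, 0.0, 0.0, 1.0]]}
{'fx': 325.192, 'fy': 325.192, 'cx': 276.78, 'cy': 216.146, 'hand_eye': [[-0.0, 0.96, 0.28, 0.071], [1.0, 0.0, 0.001, -0.0], [0.0, 0.28, -0.96, -0.142], [0.0, 0.0, 0.0, 1.0]]}
```

View pics/top.png

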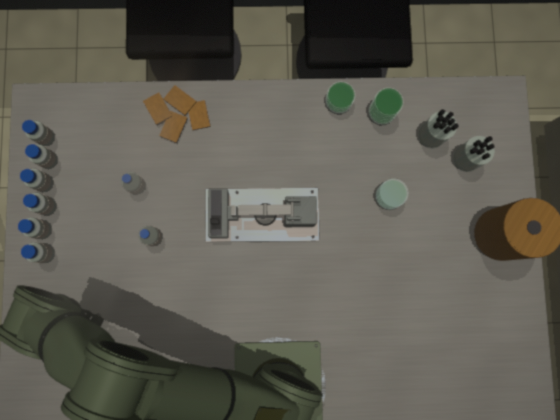

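View pics/scene.png

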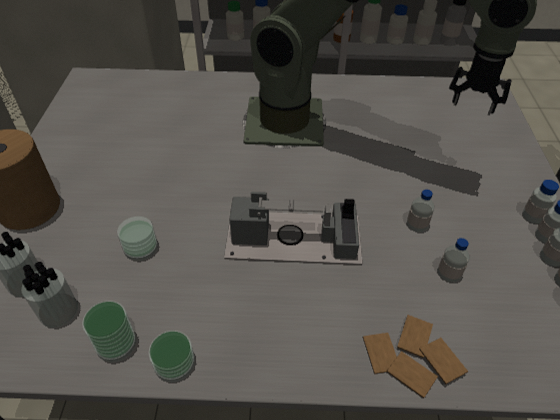

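The top view shows the holder at about cols 205-320, rows 188-242, with the root to the right (world -y) and the slide housing on the left. The bottles are at (132,183) and (150,236). The scene view shows the grip at (348,208). I'll enlarge both.

Run:
```python
from h import *
a=cv2.imread("pics/top.png")[180:250,195:330];b=cv2.imread("pics/scene.png")[180:270,215:370]
A=cv2.resize(a,None,fx=5,fy=5,interpolation=2)[:, :675];B=cv2.resize(b,None,fx=4.35,fy=4.35*0+2.6,interpolation=2)
cv2.imwrite("pics/z.png",np.vstack([A,B[:,:675]])[:600])
im=cv2.imread("pics/top.png");m=(im.min(2)>150).astype(np.uint8);m[:170]=0;m[260:]=0;m[:,:190]=0;m[:,335:]=0
m=cv2.morphologyEx(m,cv2.MORPH_CLOSE,np.ones((5,5)));c=max(cv2.findContours(m,0,2)[0],key=cv2.contourArea);r=cv2.minAreaRect(c);print(r)
P=[onz("top",*p,0.01) for p in cv2.boxPoints(r)];print(np.round(P,3))
```

```text
Traceback (most recent call last):
ValueError: all the input array dimensions except for the concatenation axis must match exactly, but along dimension 1, the array at index 0 has size 675 and the array at index 1 has size 674
```

Run:
```python
from h import *
a=cv2.imread("pics/top.png")[182:248,198:328];b=cv2.imread("pics/scene.png")[185:265,220:370]
A=cv2.resize(a,(520,264),interpolation=2);B=cv2.resize(b,(600,320),interpolation=2)
o=np.zeros((590,600,3),np.uint8);o[:264,:520]=A;o[270:590]=B;cv2.imwrite("pics/z.png",o)
im=cv2.imread("pics/top.png");m=(im.min(2)>150).astype(np.uint8);m[:170]=0;m[260:]=0;m[:,:190]=0;m[:,335:]=0
m=cv2.morphologyEx(m,cv2.MORPH_CLOSE,np.ones((5,5)));c=max(cv2.findContours(m,0,2)[0],key=cv2.contourArea);r=cv2.minAreaRect(c);print(r)
P=[onz("top",*p,0.01) for p in cv2.boxPoints(r)];print(np.round(P,3))
```

```text
((273.1011047363281, 196.25767517089844), (14.170456886291504, 86.06100463867188), 88.8982925415039)
[[ 0.609  0.139  0.01 ]
 [ 0.609 -0.136  0.01 ]
 [ 0.563 -0.135  0.01 ]
 [ 0.563  0.138  0.01 ]]
```

View pics/z.png

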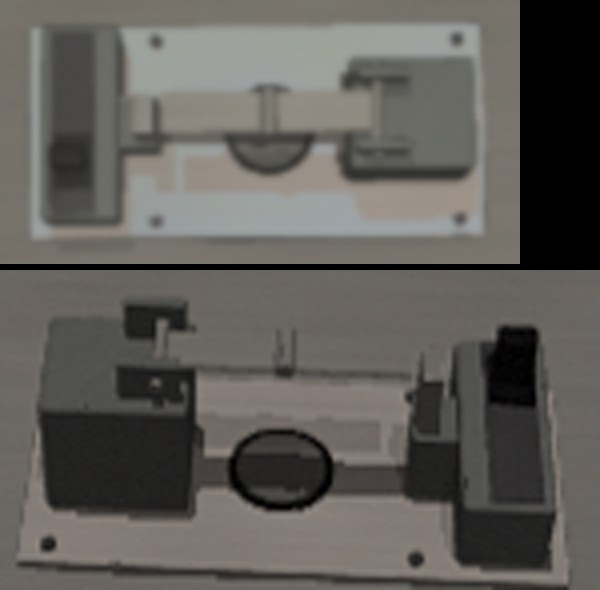

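The crop gives plate corners in the top image at about (205.8,188.5), (318,188.5), (319,240.5) and (205.8,241.5). The rib is at (265,209.5) and the grip top at (215.7,221), near the low-x end, so slide +x is world +x.

Run:
```python
from h import *
for p in((205.75,188.5),(318,188.5),(319,240.5),(205.75,241.5)):print(np.round(onz("top",*p,.01),4))
print("rib",onz("top",265,209.5,.137),"grip",onz("top",215.75,221.25,.12))
S=lambda u,v:("scene",220+u/4,185+(v-270)/4)
print("tri rib",tri(("top",265,209.5),S(284,352)),"grip",tri(("top",215.75,221.25),S(517,333)))
print("post",onz("top",198+130/4,182+115/4,.124), "tip",onz("top",198+160/4,182+112/4,.125), "root",onz("top",198+375/4,182+108/4,.125))
print("b",onz("top",129,178,.125),onz("top",146,233,.125))
s=observe();M=R.from_rotvec(s["tool_rot"]).as_matrix();print(M.round(3))
```

```text
[0.6154 0.2156 0.01  ]
[ 0.6079 -0.1425  0.01  ]
[ 0.4415 -0.14    0.01  ]
[0.4464 0.2166 0.01  ]
rib [0.52679989 0.02796439 0.137     ] grip [0.49724351 0.17408575 0.12      ]
tri rib [0.52800817 0.0291396  0.12807437] grip [0.49743459 0.17735733 0.12085173]
post [0.52703286 0.12994805 0.124     ] tip [0.52865264 0.10773646 0.125     ] root [ 0.52818589 -0.05116516  0.125     ]
b [0.63144102 0.42931011 0.125     ] [0.46657179 0.37767219 0.125     ]
[[-0.897  0.441 -0.   ]
 [ 0.441  0.897 -0.001]
 [-0.    -0.001 -1.   ]]
```

Emit:
drive_tool(
  increments=[
    [0,0,-4,-20,-14,0,-1],
    [0,0,-8,-55,-38,2,-1],
    [0,0,-12,-95,-65,4,-1],
    [0,0,-16,-135,-93,6,-1],
    [0,0,-20,-175,-120,8,-1],
    [0,0,-24,-215,-148,10,-1],
    [0,0,-25.5,-255,-175,13,-1],
    [0,0,-25.5,-295,-203,16,-1],
    [0,0,-25.5,-335,-230,19,-1],
    [0,0,-25.5,-375,-258,22,-1],
    [0,0,-25.5,-410,-282,25,-1],
    [0,0,-25.5,-440,-303,28,-1],
    [0,0,-25.5,-455,-313,30,-1],
    [0,0,-25.5,-460,-317,31,-1],
    [0,0,-25.5,-460,-317,31,-1],
    [0,0,-25.5,-460,-317,31,-1],
  ],
)

```text
time: 1.7
position: [0.5262, 0.0299, 0.2004]
tool_rot: [-0.016, -3.141, -0.001]
force: [0.6, -0.0, -0.5]
width: -0.0
finger_force: 0.0
```

```bash
cat >> h.py <<'E'
def st():
    s=observe(); print(round(float(s["time"]),2),"pos",np.round(s["position"],4),"F",np.round(s["force"],2),"w",round(float(s["width"]),3)); M=R.from_rotvec(s["tool_rot"]).as_matrix(); print(M.round(4).tolist()); return np.array(s["position"]),M
def wproj(p,pos,M):
    c=cams.get_calibration("wrist");H=np.array(c["hand_eye"]);t=M.T@(np.array(p)-pos);q=H[:3,:3].T@(t-H[:3,3])
    d=np.array([q[0],-q[1],-q[2]]);th=np.arctan2(np.hypot(d[0],d[1]),d[2]);k=c["fx"]*th/np.hypot(d[0],d[1]);return np.round([c["cx"]+k*d[0],c["cy"]+k*d[1]],1)
def wray(u,v,pos,M):
    c=cams.get_calibration("wrist");H=np.array(c["hand_eye"]);a=np.array([u-c["cx"],v-c["cy"]]);r=np.hypot(*a);th=r/c["fx"]
    d=np.array([a[0]/r*np.sin(th),-a[1]/r*np.sin(th),-np.cos(th)]);return pos+M@H[:3,3],M@H[:3,:3]@d
def wonz(u,v,z,pos,M):
    o,d=wray(u,v,pos,M);return o+d*(z-o[2])/d[2]
E
python3 - <<'E'
from h import *
p,M=st(); save("wrist","pics/w1.png")
for n,q in(("rib",(.5275,.0285,.137)),("tip",(.5285,.1085,.125)),("post",(.5285,.1225,.125)),("grip",(.497,.177,.12))):print(n,wproj(q,p,M))
E
```

```text
1.7 pos [0.5262 0.0299 0.2004] F [ 0.62 -0.01 -0.48] w -0.0
[[-0.9999, 0.0104, -0.0003], [0.0104, 0.9999, 0.0004], [0.0003, 0.0004, -1.0]]
rib [275.4 234.2]
tip [384.9 228.3]
post [402.4 227.9]
grip [464.9 186.1]
```

View pics/w1.png

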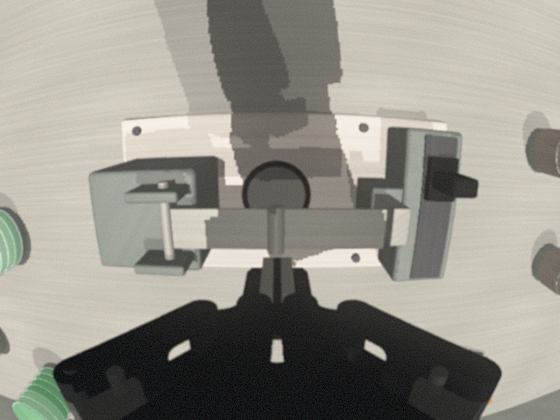

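The rib is centred at about (276.5,230) against a predicted (275,234). The tip edge is at col 386 and the post top at cols 392-410, so everything agrees within 3 mm. Descending.

Emit:
drive_tool(
  increments=[
    [0,0,0,0,0,12,-1],
    [0,0,0,0,0,30,-1],
    [0,0,0,1,-0.5,45,-1],
    [0,0,0,1,-0.5,53,-1],
    [0,0,0,1,-0.5,55,-1],
    [0,0,0,1,-0.5,55,-1],
    [0,0,0,1,-0.5,55,-1],
    [0,0,0,1,-0.5,55,-1],
  ],
)

```text
time: 2.55
position: [0.5258, 0.0282, 0.1458]
tool_rot: [0.018, 3.141, -0.0]
force: [-0.0, -0.3, -0.4]
width: 0.004
finger_force: 0.0
```

Emit:
drive_tool(
  increments=[
    [0,0,0,0,0,1,-1],
    [0,0,0,0,0,2,-1],
    [0,0,0,0,0,3,-1],
    [0,0,0,0,0,4,-1],
    [0,0,0,0,0,4,-1],
    [0,0,0,0,0,4,-1],
  ],
)

```text
time: 3.15
position: [0.5256, 0.0281, 0.1413]
tool_rot: [-0.018, -3.141, 0.0]
force: [0.2, 0.8, -0.2]
width: 0.001
finger_force: 0.0
```

Emit:
drive_tool(
  increments=[
    [0,0,0,0,0,1,-1],
    [0,0,0,0,0,2,-1],
    [0,0,0,0,0,3,-1],
    [0,0,0,0,0,4,-1],
    [0,0,0,0,0,4,-1],
    [0,0,0,0,0,4,-1],
    [0,0,0,0,0,4,-1],
  ],
)

```text
time: 3.85
position: [0.5256, 0.0281, 0.1373]
tool_rot: [0.018, 3.142, -0.0]
force: [0.3, -0.6, -1.1]
width: -0.001
finger_force: 0.0
```

Emit:
drive_tool(
  increments=[
    [0,0,0,0,0,1,-1],
    [0,0,0,0,0,2,-1],
    [0,0,0,0,0,3,-1],
    [0,0,0,0,0,3,-1],
    [0,0,0,0,0,3,-1],
    [0,0,0,0,0,3,-1],
  ],
)

```text
time: 4.45
position: [0.5256, 0.0281, 0.1343]
tool_rot: [-0.018, -3.141, 0.0]
force: [-0.1, 0.2, -0.6]
width: 0.001
finger_force: 0.0
```

Emit:
drive_tool(
  increments=[
    [0,0,0,0,0,1,-1],
    [0,0,0,0,0,2,-1],
    [0,0,0,0,0,3,-1],
    [0,0,0,0,0,4,-1],
    [0,0,0,0,0,4,-1],
    [0,0,0,0,0,4,-1],
    [0,0,0,0,0,4,-1],
  ],
)

```text
time: 5.15
position: [0.5256, 0.0282, 0.1303]
tool_rot: [-0.018, -3.142, 0.0]
force: [-0.1, 0.5, 1.6]
width: 0.002
finger_force: 0.7
```

Emit:
drive_tool(
  increments=[
    [0,0,0,0,0,1,-1],
    [0,0,0,0,0,2,-1],
    [0,0,0,0,0,3,-1],
    [0,0,0,0,0,3,-1],
    [0,0,0,0,0,3,-1],
    [0,0,0,0,0,3,-1],
  ],
)

```text
time: 5.75
position: [0.5256, 0.0282, 0.1273]
tool_rot: [0.018, 3.141, 0.0]
force: [-0.6, 1.5, 5.2]
width: 0.001
finger_force: 2.5
```

```bash
cat >> h.py <<'E'
def avg(n=12):
    L=[]
    for i in range(n):
        cams.camera("top"); s=observe(); L.append(np.r_[s["position"],s["force"]])
    L=np.array(L); print(round(float(s["time"]),2),"mean",L.mean(0).round(4),"sd",L.std(0).round(3)); return L.mean(0)
E
python3 -c "
from h import *
avg()"
```

```text
6.35 mean [ 0.5256  0.0282  0.1274 -0.6225  2.1964  5.0204] sd [0.    0.    0.    0.472 0.47  0.521]
```

Emit:
drive_tool(
  increments=[
    [0,0,0,0,0,1,-1],
    [0,0,0,0,0,2,-1],
    [0,0,0,0,0,2,-1],
    [0,0,0,0,0,2,-1],
    [0,0,0,0,0,2,-1],
    [0,0,0,0,0,2,-1],
  ],
)

```text
time: 6.95
position: [0.5257, 0.0283, 0.1254]
tool_rot: [0.018, 3.141, 0.0]
force: [-1.4, 2.0, 8.1]
width: 0.0
finger_force: 3.6
```

```bash
python3 -c "
from h import *
avg()"
```

```text
7.55 mean [ 0.5257  0.0283  0.1254 -1.2286  2.3098  7.0053] sd [0.    0.    0.    0.517 0.507 0.427]
```

Emit:
drive_tool(
  increments=[
    [0,0,0,0,0,0.4,-1],
    [0,0,0,0,0,0.7,-1],
    [0,0,0,0,0,0.7,-1],
    [0,0,0,0,0,0.7,-1],
    [0,0,0,0,0,0.7,-1],
    [0,0,0,0,0,0.7,-1],
    [0,0,0,0,0,0.7,-1],
    [0,0,0,0,0,0.7,-1],
  ],
)

```text
time: 8.35
position: [0.5257, 0.0283, 0.1248]
tool_rot: [0.018, 3.141, 0.0]
force: [-1.3, 2.0, 8.5]
width: -0.001
finger_force: 4.0
```

```bash
python3 -c "
from h import *
avg(14);p,M=st();im=save('wrist','pics/w2.png')
cv2.imwrite('pics/w2z.png',cv2.resize(im[150:300,330:480,::-1],(600,600),interpolation=cv2.INTER_CUBIC))
for y in (.1085,.1155):
  for z in (.125,.115,.11): print(y,z,wproj((.5285-.015,y,z),p,M),wproj((.5285+.015,y,z),p,M))
"
```

```text
9.05 mean [ 0.5257  0.0283  0.1248 -1.531   2.4891  7.8328] sd [0.    0.    0.    0.372 0.576 0.339]
9.05 pos [0.5257 0.0283 0.1248] F [-1.81  2.93  8.15] w 0.005
[[-0.9999, 0.0116, 0.0002], [0.0116, 0.9999, 0.0001], [-0.0002, 0.0001, -1.0]]
0.1085 0.125 [434.6 247.5] [425.4 298.4]
0.1085 0.115 [426.7 240.7] [418.7 289.8]
0.1085 0.11 [423.  237.5] [415.5 285.7]
0.1155 0.125 [446.1 246.9] [436.4 297.3]
0.1155 0.115 [437.8 240.2] [429.4 288.9]
0.1155 0.11 [433.9 237.1] [426.  284.9]
```

View pics/w2z.png

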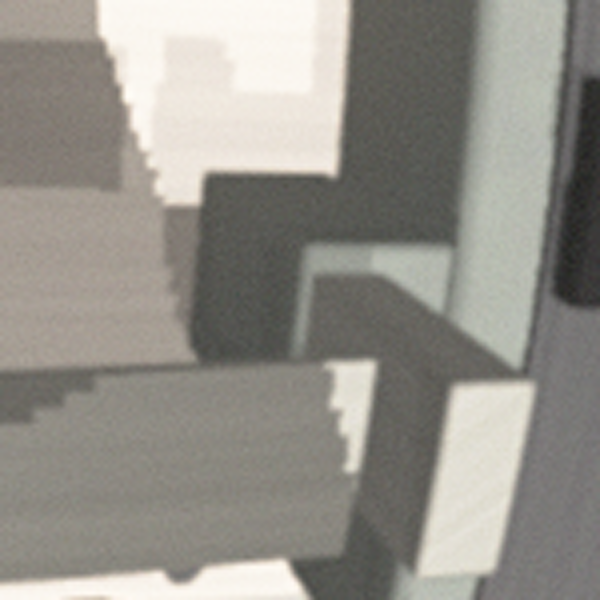

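The loaded view shows the leaf tip corners at about (424,241) and (416,289), and the post top corners at (443,246), (463,245), (454,293) and (434.5,294). The post stands clearly higher than the tip. The rib sinks about 0.95 mm/N, so the tip sinks about 15 mm at 8 N. I'll let go and lightly touch the post top to get its real height.

Emit:
drive_tool(
  increments=[
    [0,0,0,0,0,-6,-1],
    [0,0,0,0,0,-16,-1],
    [0,0,0,0,15,-22,-1],
    [0,0,0,0,45,-22,-1],
    [0,0,0,0,75,-20,-1],
    [0,0,0,0,92,-12,-1],
    [0,0,0,0,97,-7,-1],
    [0,0,0,0,97,-5,-1],
    [0,0,0,0,97,-4,-1],
    [0,0,0,0,97,-4,-1],
    [0,0,0,0,97,-4,-1],
    [0,0,0,0,97,-4,-1],
  ],
)

```text
time: 10.3
position: [0.5268, 0.1247, 0.1288]
tool_rot: [0.02, 3.141, -0.0]
force: [0.1, 0.8, 1.1]
width: 0.003
finger_force: 0.0
```

```bash
python3 -c "
from h import *
avg(12)"
```

```text
10.9 mean [ 0.5268  0.1251  0.1286 -0.1411  0.1297  0.1472] sd [0.    0.    0.    0.483 0.323 0.675]
```

Emit:
drive_tool(
  increments=[
    [0,0,0,0,0,0.5,-1],
    [0,0,0,0,0,1,-1],
    [0,0,0,0,0,1.5,-1],
    [0,0,0,0,0,2,-1],
    [0,0,0,0,0,2.5,-1],
    [0,0,0,0,0,2.5,-1],
    [0,0,0,0,0,2.5,-1],
  ],
)

```text
time: 11.6
position: [0.5267, 0.1251, 0.1261]
tool_rot: [-0.019, -3.141, 0.0]
force: [0.3, 0.2, -0.0]
width: 0.002
finger_force: 0.0
```

Emit:
drive_tool(
  increments=[
    [0,0,0,0,0,0.5,-1],
    [0,0,0,0,0,1,-1],
    [0,0,0,0,0,1.5,-1],
    [0,0,0,0,0,1.5,-1],
    [0,0,0,0,0,1.5,-1],
  ],
)

```text
time: 12.1
position: [0.5267, 0.1251, 0.1246]
tool_rot: [-0.018, -3.141, 0.0]
force: [-0.7, -1.2, -1.1]
width: 0.003
finger_force: 0.0
```

Emit:
drive_tool(
  increments=[
    [0,0,0,0,0,0.5,-1],
    [0,0,0,0,0,1,-1],
    [0,0,0,0,0,1,-1],
    [0,0,0,0,0,1,-1],
  ],
)

```text
time: 12.5
position: [0.5267, 0.1251, 0.1236]
tool_rot: [-0.018, -3.142, 0.0]
force: [-0.1, -0.3, 0.5]
width: 0.0
finger_force: 0.0
```

Emit:
drive_tool(
  increments=[
    [0,0,0,0,0,0.5,-1],
    [0,0,0,0,0,0.8,-1],
    [0,0,0,0,0,0.8,-1],
    [0,0,0,0,0,0.8,-1],
  ],
)

```text
time: 12.9
position: [0.5267, 0.1251, 0.1228]
tool_rot: [-0.019, -3.141, 0.0]
force: [0.6, -0.4, 1.3]
width: -0.0
finger_force: 0.0
```

Emit:
drive_tool(
  increments=[
    [0,0,0,0,0,0.4,-1],
    [0,0,0,0,0,0.8,-1],
    [0,0,0,0,0,0.8,-1],
    [0,0,0,0,0,0.8,-1],
  ],
)

```text
time: 13.3
position: [0.5267, 0.1251, 0.122]
tool_rot: [-0.018, -3.141, 0.0]
force: [0.1, -0.2, 0.7]
width: 0.003
finger_force: 0.4
```

Emit:
drive_tool(
  increments=[
    [0,0,0,0,0,0.3,-1],
    [0,0,0,0,0,0.3,-1],
    [0,0,0,0,0,0.3,-1],
  ],
)

```text
time: 13.6
position: [0.5268, 0.1251, 0.1219]
tool_rot: [0.018, 3.141, -0.0]
force: [-1.7, -0.5, 5.2]
width: 0.001
finger_force: 2.6
```

```bash
python3 -c "
from h import *
avg(8);print(observe()['finger_force'])"
```

```text
14.0 mean [ 0.5268  0.1251  0.1219 -1.0742 -0.2243  5.1876] sd [0.    0.    0.    0.193 0.407 0.667]
2.6081155613064766
```

Post top is at z = 0.1220, so the slide starts at about 6.2 mm. I'll touch the tip very lightly to get its unloaded height in the same terms.

Emit:
drive_tool(
  increments=[
    [0,0,0,0,0,-5,-1],
    [0,0,0,0,0,-9,-1],
    [0,0,0,0,-15,-8,-1],
    [0,0,0,0,-25,-7,-1],
    [0,0,0,0,-25,-6,-1],
    [0,0,0,0,-25,-6,-1],
    [0,0,0,0,-25,-6,-1],
  ],
)

```text
time: 14.7
position: [0.5264, 0.1005, 0.1276]
tool_rot: [-0.018, -3.141, -0.0]
force: [-0.6, 0.2, 0.1]
width: 0.001
finger_force: 0.0
```

Emit:
drive_tool(
  increments=[
    [0,0,0,0,0,0.6,-1],
    [0,0,0,0,0,0.8,-1],
    [0,0,0,0,0,0.8,-1],
    [0,0,0,0,0,0.8,-1],
  ],
)

```text
time: 15.1
position: [0.5264, 0.1002, 0.1269]
tool_rot: [-0.018, -3.142, 0.0]
force: [0.1, -0.5, -1.0]
width: 0.003
finger_force: 0.0
```

Emit:
drive_tool(
  increments=[
    [0,0,0,0,0,0.6,-1],
    [0,0,0,0,0,0.8,-1],
    [0,0,0,0,0,0.8,-1],
    [0,0,0,0,0,0.8,-1],
  ],
)

```text
time: 15.5
position: [0.5264, 0.1001, 0.1261]
tool_rot: [-0.018, -3.141, 0.0]
force: [0.7, 0.0, 0.9]
width: 0.003
finger_force: 0.0
```

Emit:
drive_tool(
  increments=[
    [0,0,0,0,0,0.6,-1],
    [0,0,0,0,0,0.8,-1],
    [0,0,0,0,0,0.8,-1],
    [0,0,0,0,0,0.8,-1],
  ],
)

```text
time: 15.9
position: [0.5264, 0.1001, 0.1253]
tool_rot: [-0.018, -3.142, 0.0]
force: [-0.3, 0.1, 0.2]
width: -0.001
finger_force: 0.1
```

```bash
python3 -c "
from h import *
st();print(observe()['finger_force'])"
```

```text
15.9 pos [0.5264 0.1001 0.1253] F [-0.28  0.06  0.22] w -0.001
[[-0.9999, 0.0117, -0.0], [0.0117, 0.9999, -0.0001], [0.0, -0.0001, -1.0]]
0.05833801464177668
```

```bash
python3 -c "
from h import *
print(np.round(observe()['joints'],3))"
```

```text
[-0.141  0.804 -0.201  1.749  0.252  0.614  1.071]
```

Emit:
drive_tool(
  increments=[
    [0,0,0,0,0,-12,-1],
    [0,0,8,3,10,-35,-1],
    [0,0,16,10,25,-45,0],
    [0,0,24,18,45,-45,1],
    [0,0,32,26,65,-45,1],
    [0,0,40,29,77,-45,1],
    [0,0,48,29,77,-45,1],
    [0,0,56,29,77,-45,1],
    [0,0,64,29,77,-45,1],
    [0,0,72,29,77,-45,1],
    [0,0,80,29,77,-45,1],
    [0,0,88,29,77,-45,1],
    [0,0,90,29,77,-45,1],
    [0,0,90,29,77,-45,1],
    [0,0,90,29,77,-45,1],
    [0,0,90,29,77,-45,1],
  ],
)

```text
time: 17.5
position: [0.4984, 0.1774, 0.1704]
tool_rot: [-2.232, -2.211, -0.0]
force: [0.5, 0.1, 0.3]
width: 1.0
finger_force: 0.0
```

Run:
```python
from h import *
p,M=st(); print(np.round(observe()['joints'],3)); im=save("wrist","pics/w3.png")
for x in(.489,.505):
  for y in(.164,.190):print(x,y,wproj((x,y,.12),p,M))
```

```text
17.5 pos [0.4984 0.1774 0.1704] F [0.47 0.08 0.28] w 1.0
[[0.0097, 1.0, -0.0001], [1.0, -0.0097, 0.0002], [0.0002, -0.0001, -1.0]]
[-0.544  0.74   0.265  1.738 -0.278  0.7   -0.141]
0.489 0.164 [262.5 257.9]
0.489 0.19 [261.5 219.3]
0.505 0.164 [287.3 257.7]
0.505 0.19 [287.3 219.1]
```

View pics/w3.png

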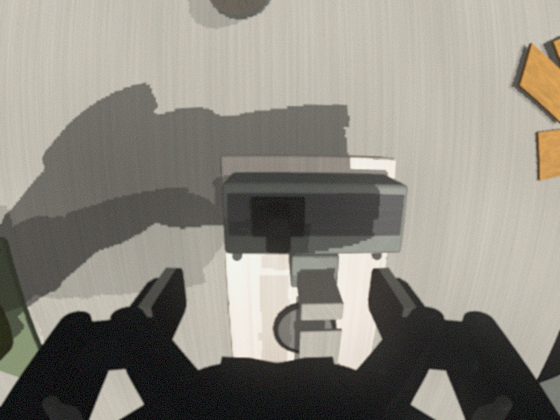

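The grip is the black block at about cols 250-303, rows 197-252 (its sides are visible too). I'll get its top face numerically.

Run:
```python
from h import *
im=cv2.imread("pics/w3.png").mean(2)
for r in range(194,260,4):print(r,im[r,240:316:3].astype(int).tolist())
```

```text
194 [62, 56, 60, 65, 57, 65, 60, 59, 60, 62, 54, 57, 59, 63, 57, 59, 61, 57, 59, 56, 58, 59, 52, 65, 58, 61]
198 [59, 54, 62, 60, 39, 25, 36, 30, 29, 29, 30, 24, 28, 25, 33, 20, 34, 18, 31, 32, 32, 32, 60, 55, 58, 58]
202 [59, 54, 60, 45, 37, 31, 36, 39, 33, 35, 33, 35, 32, 34, 34, 32, 32, 29, 33, 32, 32, 31, 58, 58, 60, 55]
206 [58, 57, 57, 54, 27, 36, 23, 29, 30, 33, 28, 30, 30, 33, 28, 27, 30, 40, 42, 39, 34, 31, 56, 61, 64, 60]
210 [55, 60, 57, 52, 35, 38, 32, 35, 33, 26, 32, 35, 31, 21, 28, 31, 31, 39, 35, 45, 40, 38, 61, 61, 56, 59]
214 [57, 55, 61, 53, 38, 35, 37, 33, 24, 26, 33, 35, 31, 26, 29, 31, 32, 40, 33, 37, 39, 38, 52, 54, 57, 57]
218 [55, 58, 56, 56, 36, 37, 31, 29, 41, 32, 29, 39, 29, 29, 35, 29, 37, 25, 25, 32, 30, 39, 62, 61, 59, 64]
222 [49, 49, 56, 55, 50, 33, 30, 36, 28, 39, 43, 38, 35, 38, 42, 31, 29, 30, 39, 42, 36, 36, 59, 61, 58, 59]
226 [56, 55, 54, 56, 44, 31, 34, 35, 35, 29, 39, 42, 34, 38, 39, 38, 36, 30, 30, 30, 32, 38, 44, 54, 66, 60]
230 [56, 59, 55, 53, 41, 41, 44, 39, 40, 36, 41, 42, 41, 39, 42, 37, 42, 42, 31, 34, 39, 34, 51, 49, 59, 60]
234 [60, 51, 56, 59, 49, 41, 43, 43, 48, 43, 43, 40, 44, 40, 35, 44, 42, 37, 38, 37, 38, 35, 53, 54, 67, 67]
238 [75, 76, 76, 77, 74, 72, 71, 74, 69, 43, 36, 46, 36, 43, 41, 42, 37, 64, 72, 65, 71, 73, 74, 85, 85, 91]
242 [79, 70, 77, 75, 79, 76, 79, 75, 72, 53, 44, 43, 46, 40, 46, 47, 41, 66, 72, 68, 70, 76, 70, 92, 93, 90]
246 [75, 76, 74, 77, 75, 78, 82, 73, 75, 47, 44, 43, 45, 45, 46, 47, 46, 71, 72, 72, 79, 75, 72, 88, 88, 93]
250 [78, 78, 76, 77, 77, 79, 76, 77, 78, 52, 50, 48, 47, 48, 52, 48, 49, 70, 74, 73, 74, 76, 78, 92, 93, 104]
254 [93, 212, 215, 213, 213, 217, 210, 210, 203, 192, 186, 186, 186, 171, 171, 171, 144, 77, 75, 89, 90, 93, 91, 94, 89, 98]
258 [139, 238, 236, 237, 239, 240, 240, 230, 220, 219, 221, 225, 225, 220, 216, 222, 177, 93, 150, 150, 150, 154, 153, 154, 152, 147]
```

Grip top face is at cols 265-290, so grip x ≈ 0.4988 against TCP 0.4984, aligned. Descend and close.

Emit:
drive_tool(
  increments=[
    [0,0,0,1,0.4,15,1],
    [0,0,0,1,0.4,35,1],
    [0,0,0,1,0.4,55,1],
    [0,0,0,1,0.4,72,1],
    [0,0,0,1,0.4,80,1],
    [0,0,0,1,0.4,82,1],
    [0,0,0,1,0.4,82,1],
    [0,0,0,1,0.4,82,-1],
    [0,0,0,1,0.4,82,-1],
    [0,0,0,1,0.4,82,-1],
    [0,0,0,1,0.4,82,-1],
    [0,0,0,1,0.4,82,-1],
    [0,0,0,1,0.4,82,-1],
    [0,0,0,1,0.4,82,-1],
    [0,0,0,1,0.4,82,-1],
    [0,0,0,1,0.4,82,-1],
    [0,0,0,1,0.4,82,-1],
  ],
)

```text
time: 19.25
position: [0.4989, 0.1785, 0.0886]
tool_rot: [2.234, 2.208, 0.0]
force: [-1.1, -0.7, 5.0]
width: 0.173
finger_force: 58.4
```

Emit:
drive_tool(
  increments=[
    [0,0,0,0,2,0,-1],
    [0,0,0,0,5,0,-1],
    [0,0,0,0,9,0,-1],
    [0,0,0,0,13,0,-1],
    [0,0,0,0,16,0,-1],
    [0,0,0,0,17.6,0,-1],
    [0,0,0,0,17.6,0,-1],
    [0,0,0,0,17.6,0,-1],
    [0,0,0,0,17.6,0,-1],
    [0,0,0,0,17.6,0,-1],
  ],
)

```text
time: 20.25
position: [0.5163, 0.1783, 0.0886]
tool_rot: [-2.234, -2.208, -0.0]
force: [-2.4, 0.3, 5.6]
width: 0.177
finger_force: 58.7
```

Emit:
drive_tool(
  increments=[
    [0,0,0,0,17.6,0,0],
    [0,0,0,0,0,0,0.5],
  ],
)

```text
time: 20.45
position: [0.5187, 0.1778, 0.0881]
tool_rot: [2.234, 2.206, 0.002]
force: [-0.0, -0.1, 0.7]
width: 0.512
finger_force: 0.0
```

My first row there wrongly carried a +17.6 mm shift as the fingers opened, so the slide may have crept. I'll let it settle, rise, and measure where the grip is now.

Emit:
drive_tool(
  increments=[
    [0,0,0,0,0,0,1],
    [0,0,0,0,0,0,1],
    [0,0,0,0,0,0,1],
    [0,0,0,0,0,-15,1],
    [0,0,0,0,0,-40,1],
    [0,0,0,0,0,-65,1],
    [0,0,0,0,0,-78,1],
    [0,0,0,0,0,-82,1],
    [0,0,0,0,0,-82,1],
    [0,0,0,0,0,-82,1],
  ],
)

```text
time: 21.45
position: [0.5162, 0.1782, 0.1695]
tool_rot: [-2.234, -2.208, 0.001]
force: [-0.3, -0.8, -0.3]
width: 1.004
finger_force: 0.0
```

Run:
```python
from h import *
p,M=st(); im=save("wrist","pics/w4.png").mean(2)
print(wproj((.489,.168,.12),p,M),wproj((.505,.168,.12),p,M))
for r in range(238,254,2):
  g=cv2.GaussianBlur(im[r-1:r+2],(3,3),0)[1]; print(r,[ (c,int(g[c])) for c in range(262,330,3)])
```

```text
21.45 pos [0.5162 0.1782 0.1695] F [-0.27 -0.79 -0.35] w 1.004
[[0.0118, 0.9999, -0.0009], [0.9999, -0.0118, -0.0004], [-0.0004, -0.0009, -1.0]]
[234.7 254. ] [259.6 253.9]
238 [(262, 69), (265, 65), (268, 57), (271, 55), (274, 55), (277, 57), (280, 52), (283, 38), (286, 34), (289, 41), (292, 38), (295, 42), (298, 40), (301, 39), (304, 36), (307, 49), (310, 66), (313, 69), (316, 71), (319, 86), (322, 87), (325, 87), (328, 89)]
240 [(262, 73), (265, 71), (268, 72), (271, 72), (274, 71), (277, 71), (280, 67), (283, 39), (286, 36), (289, 39), (292, 39), (295, 40), (298, 38), (301, 40), (304, 40), (307, 59), (310, 83), (313, 89), (316, 91), (319, 91), (322, 93), (325, 93), (328, 94)]
242 [(262, 74), (265, 73), (268, 74), (271, 73), (274, 72), (277, 71), (280, 67), (283, 42), (286, 39), (289, 41), (292, 37), (295, 38), (298, 38), (301, 39), (304, 38), (307, 62), (310, 86), (313, 90), (316, 92), (319, 93), (322, 92), (325, 92), (328, 92)]
244 [(262, 74), (265, 74), (268, 74), (271, 72), (274, 73), (277, 72), (280, 69), (283, 40), (286, 39), (289, 39), (292, 40), (295, 39), (298, 38), (301,
[... 445 characters left out ...]
(283, 45), (286, 43), (289, 41), (292, 40), (295, 43), (298, 41), (301, 41), (304, 40), (307, 66), (310, 90), (313, 91), (316, 94), (319, 91), (322, 93), (325, 96), (328, 97)]
250 [(262, 75), (265, 74), (268, 74), (271, 74), (274, 73), (277, 75), (280, 71), (283, 48), (286, 41), (289, 43), (292, 43), (295, 42), (298, 41), (301, 43), (304, 43), (307, 69), (310, 93), (313, 95), (316, 96), (319, 97), (322, 97), (325, 124), (328, 133)]
252 [(262, 74), (265, 74), (268, 75), (271, 74), (274, 73), (277, 72), (280, 71), (283, 51), (286, 42), (289, 42), (292, 42), (295, 41), (298, 43), (301, 44), (304, 50), (307, 99), (310, 124), (313, 125), (316, 127), (319, 128), (322, 128), (325, 147), (328, 152)]
```

The grip is now at cols 281.5-306.5, about 10.5 mm beyond TCP, so the slide went about 10.5 mm too far. I'll regrip and bring it back to x = 0.5164 before pressing again.

Emit:
drive_tool(
  increments=[
    [0,0,0,0,5,10,1],
    [0,0,0,0,10.5,30,1],
    [0,0,0,0,10.5,55,1],
    [0,0,0,0,10.5,72,1],
    [0,0,0,0,10.5,80,1],
    [0,0,0,0,10.5,82,1],
    [0,0,0,0,10.5,82,-1],
    [0,0,0,0,10.5,82,-1],
    [0,0,0,0,10.5,82,-1],
    [0,0,0,0,10.5,82,-1],
    [0,0,0,0,10.5,82,-1],
    [0,0,0,0,10.5,82,-1],
    [0,0,0,0,10.5,82,-1],
    [0,0,0,0,10.5,82,-1],
  ],
)

```text
time: 22.9
position: [0.5271, 0.1782, 0.0887]
tool_rot: [2.234, 2.208, 0.001]
force: [-0.0, 0.5, 5.3]
width: 0.178
finger_force: 58.4
```

Emit:
drive_tool(
  increments=[
    [0,0,0,0,-2,0,-1],
    [0,0,0,0,-5,0,-1],
    [0,0,0,0,-8,0,-1],
    [0,0,0,0,-9.5,0,-1],
    [0,0,0,0,-10,0,-1],
    [0,0,0,0,-10,0,-1],
    [0,0,0,0,-10,0,-1],
    [0,0,0,0,-10,0,-1],
    [0,0,0,0,-10,0,-1],
  ],
)

```text
time: 23.8
position: [0.5181, 0.1783, 0.0887]
tool_rot: [2.233, 2.207, 0.003]
force: [6.6, 0.5, 1.8]
width: 0.177
finger_force: 58.7
```

Emit:
drive_tool(
  increments=[
    [0,0,0,0,-0.8,0,-1],
    [0,0,0,0,-1.7,0,-1],
    [0,0,0,0,-1.7,0,-1],
    [0,0,0,0,-1.7,0,-1],
    [0,0,0,0,-1.7,0,-1],
    [0,0,0,0,-1.7,0,-1],
  ],
)

```text
time: 24.4
position: [0.5164, 0.1783, 0.0887]
tool_rot: [2.233, 2.207, 0.004]
force: [6.9, 1.0, 1.0]
width: 0.179
finger_force: 58.7
```

Emit:
drive_tool(
  increments=[
    [0,0,0,0,0.8,0,-1],
    [0,0,0,0,0.8,0,-1],
    [0,0,0,0,0.8,0,0],
    [0,0,0,0,0.8,0,1],
    [0,0,0,0,0.8,0,1],
    [0,0,0,0,0.8,0,1],
    [0,0,0,0,0.8,0,1],
    [0,0,0,0,0.8,-15,1],
    [0,0,0,0,0.8,-40,1],
    [0,0,0,0,0.8,-65,1],
    [0,0,0,0,0.8,-78,1],
    [0,0,0,0,0.8,-82,1],
    [0,0,0,0,0.8,-82,1],
  ],
)

```text
time: 25.7
position: [0.5159, 0.1784, 0.1703]
tool_rot: [2.234, 2.208, 0.0]
force: [-0.2, 0.4, -1.5]
width: 0.999
finger_force: 0.0
```

Run:
```python
from h import *
p,M=st(); im=save("wrist","pics/w5.png").mean(2)
for r in (242,246,250):
  g=cv2.GaussianBlur(im[r-1:r+2],(3,3),0)[1]; print(r,[ (c,int(g[c])) for c in range(256,300,2)])
```

```text
25.7 pos [0.5159 0.1784 0.1703] F [-0.17  0.45 -1.55] w 0.999
[[0.0116, 0.9999, 0.0002], [0.9999, -0.0116, 0.0001], [0.0001, 0.0002, -1.0]]
242 [(256, 73), (258, 74), (260, 71), (262, 72), (264, 66), (266, 48), (268, 40), (270, 40), (272, 41), (274, 39), (276, 40), (278, 38), (280, 39), (282, 39), (284, 38), (286, 40), (288, 38), (290, 59), (292, 71), (294, 72), (296, 70), (298, 73)]
246 [(256, 75), (258, 74), (260, 74), (262, 75), (264, 68), (266, 49), (268, 41), (270, 42), (272, 41), (274, 41), (276, 43), (278, 39), (280, 41), (282, 41), (284, 40), (286, 39), (288, 42), (290, 60), (292, 72), (294, 72), (296, 73), (298, 74)]
250 [(256, 75), (258, 77), (260, 76), (262, 74), (264, 70), (266, 51), (268, 43), (270, 43), (272, 42), (274, 42), (276, 41), (278, 42), (280, 42), (282, 43), (284, 43), (286, 42), (288, 44), (290, 63), (292, 75), (294, 73), (296, 74), (298, 74)]
```

Emit:
drive_tool(
  increments=[
    [0,0,-8,-5,1,0,0],
    [0,0,-16,-20,3,0,-1],
    [0,0,-24,-45,5,0,-1],
    [0,0,-32,-70,7,0,-1],
    [0,0,-40,-95,9,0,-1],
    [0,0,-48,-120,11,0,-1],
    [0,0,-56,-140,11.4,0,-1],
    [0,0,-64,-148,11.4,0,-1],
    [0,0,-72,-150,11.4,5,-1],
    [0,0,-80,-150,11.4,15,-1],
    [0,0,-88,-150,11.4,25,-1],
    [0,0,-90,-150,11.4,32,-1],
    [0,0,-90,-150,11.4,35,-1],
    [0,0,-90,-150,11.4,35,-1],
    [0,0,-90,-150,11.4,35,-1],
  ],
)

```text
time: 27.25
position: [0.5257, 0.0283, 0.1355]
tool_rot: [0.022, 3.141, -0.0]
force: [0.9, -0.5, 0.3]
width: -0.002
finger_force: 0.0
```

Emit:
drive_tool(
  increments=[
    [0,0,0,0,0,1,-1],
    [0,0,0,0,0,2,-1],
    [0,0,0,0,0,3,-1],
    [0,0,0,0,0,4,-1],
    [0,0,0,0,0,5,-1],
    [0,0,0,0,0,6,-1],
    [0,0,0,0,0,7,-1],
    [0,0,0,0,0,7,-1],
    [0,0,0,0,0,7,-1],
    [0,0,0,0,0,7,-1],
    [0,0,0,0,0,7,-1],
  ],
)

```text
time: 28.35
position: [0.5256, 0.0282, 0.1283]
tool_rot: [0.018, 3.141, 0.0]
force: [-0.3, 1.3, 3.2]
width: 0.002
finger_force: 1.9
```

3.8 N now at .1283; go down 3.5 mm more, to about .1248.

Emit:
drive_tool(
  increments=[
    [0,0,0,0,0,1,-1],
    [0,0,0,0,0,2,-1],
    [0,0,0,0,0,3,-1],
    [0,0,0,0,0,3.6,-1],
    [0,0,0,0,0,3.6,-1],
    [0,0,0,0,0,3.6,-1],
    [0,0,0,0,0,3.6,-1],
    [0,0,0,0,0,3.6,-1],
    [0,0,0,0,0,3.6,-1],
    [0,0,0,0,0,3.6,-1],
    [0,0,0,0,0,3.6,-1],
  ],
)

```text
time: 29.45
position: [0.5257, 0.0283, 0.1248]
tool_rot: [0.018, 3.141, 0.0]
force: [-0.8, 3.1, 8.7]
width: -0.004
finger_force: 3.9
```

```bash
python3 -c "
from h import *
avg(12);print(observe()['finger_force']);p,M=st();im=save('wrist','pics/w6.png')
cv2.imwrite('pics/w6z.png',cv2.resize(im[210:310,380:480,::-1],(600,600),interpolation=cv2.INTER_CUBIC))
for x in (-.015,.015):
  for y in (.1078,.1155): print(x,y,[wproj((.5275+x,y,z),p,M) for z in(.1122,.1142)])
"
```

```text
30.05 mean [ 0.5257  0.0283  0.1248 -0.9964  2.3877  8.0056] sd [0.    0.    0.    0.392 0.535 0.494]
3.9273102208971977
30.05 pos [0.5257 0.0283 0.1248] F [-0.85  2.68  8.04] w -0.001
[[-0.9999, 0.0116, 0.0002], [0.0116, 0.9999, 0.0001], [-0.0002, 0.0001, -1.0]]
-0.015 0.1078 [array([423.7, 237.2]), array([425.2, 238.4])]
-0.015 0.1155 [array([435.8, 236.7]), array([437.4, 238. ])]
0.015 0.1078 [array([416.1, 286. ]), array([417.4, 287.6])]
0.015 0.1155 [array([427.7, 285.1]), array([429.1, 286.6])]
```

View pics/w6z.png

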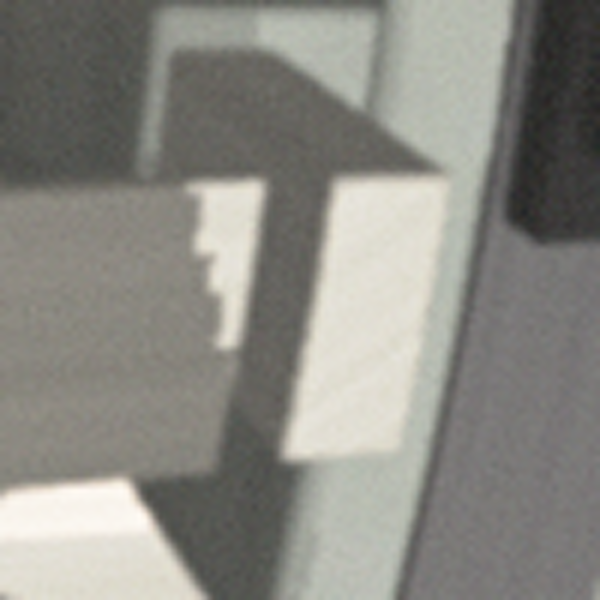

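Under 8.0 N the tip corners are at (424.3,240) and (416.2,288), and the post corners at (435.3,240) and (427,286.7). They line up as level to within about 0.5 mm. The contact heights agree (tip about 112.1 mm, post about 112.2 mm). Letting go and retreating.

Emit:
drive_tool(
  increments=[
    [0,0,0,0,0,-3,-1],
    [0,0,0,0,0,-8,-1],
    [0,0,0,0,0,-20,-1],
    [0,0,0,0,0,-40,-1],
    [0,0,0,0,0,-60,-1],
    [0,0,0,0,0,-75,-1],
    [0,0,0,0,0,-80,-1],
    [0,0,0,0,0,-80,-1],
    [0,0,0,0,0,-80,-1],
    [0,0,0,0,0,-80,-1],
    [0,0,0,0,0,-80,-1],
    [0,0,0,0,0,-80,-1],
  ],
)

```text
time: 31.3
position: [0.5255, 0.0282, 0.2044]
tool_rot: [-0.018, -3.141, 0.0]
force: [0.8, -0.4, 0.0]
width: -0.001
finger_force: 0.0
```

```bash
python3 -c "
from h import *
st();print(ticket.finish_job())"
```

```text
31.3 pos [0.5255 0.0282 0.2044] F [ 0.83 -0.44  0.01] w -0.001
[[-0.9999, 0.0118, -0.0006], [0.0118, 0.9999, -0.0001], [0.0006, -0.0001, -1.0]]
the job is handed in; nothing more can be done
None
```

The gauge is set: under a steady 8.0 N on the rib the tip stood level with the post to within about 0.5 mm (slide moved about 17.5 mm, after I overshot by roughly 10 mm and brought it back before pressing again; I also lightly touched the post and leaf tip to measure heights), and the job was handed in at 31.3 s with the arm clear and the slide left as set.

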